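Peel the clinging top tray off the nested stack

TASK

Slide the stack of nested herb trays along its steel dock until you feel it seat fully against the stop, so that the dock's lips hold the lower trays down. Then peel the clinging top tray off by its corner tab: lift that corner first while the opposite corner still rests on the stack, and only then take the whole tray away, leaving the lower trays flat and fully home. Finish while holding the tray by the gripper, level, about ten centimetres above the middle of the scale's weighing plate and touching nothing else; leave the other things on the counter alone.

Things in the scene. Friction and masses are not known exactly. Their poses are not given: they have to be found in the camera images.
- dock: Fixed steel channel on the counter, 212 x 340 mm: 6 mm floor plate and two low side rails, 12 mm wide, tops 22 mm over the counter, inner faces 188 mm apart. Origin: centre of its underside. Its y axis runs along the channel towards the stop; the stack slides along +y. The -y end is open
- dock_lips (a point): Middle of the line where the dock's two lips begin (dock frame 0, 62, 21 mm). From here to local y = 162 mm a 3 mm thick lip reaches 10 mm in from each rail, its underside 18 mm over the counter, and overhangs the edges of the stack's foot
- stop: Fixed aluminium bar across the channel, 150 mm long, 16 mm thick, 20 mm high above the dock's floor, with two dark screw heads 6 mm higher. Its place along the channel varies by 24 mm. Origin: bottom middle of the face that the stack meets; its y axis points along the dock's +y, away from the stack
- stack: The lower trays, nested in one clump that stays together: black foot plate 180 x 190 x 10 mm (x, y, z), on it a steel tray body 140 x 170 mm, its rim 45 mm above the foot's underside. Origin: centre of the foot's underside, 6 mm above the counter; y along the channel to the stop. Loose, 0.6 to 1 kg; resists sliding with 4 to 8 N; the push rises sharply at the stop
- clips (a point): Middle between the stack's four black sprung clips, at the height of their tops (stack frame 0, 0, 56 mm). Clips at x = +-75, y = +-35 mm, outer faces 86 mm from the middle. Each pinches the edge of the top tray's rim and holds it with 3 to 5 N until that edge has risen 11 mm; lifted straight up the top tray can carry the unseated stack with it
- stack_lead (a point): middle of the foot plate's edge that meets the stop (stack frame 0, 95, 5 mm)
- stack_tail (a point): middle of the other (tail) edge of the foot plate, the one to push against (stack frame 0, -95, 5 mm; 10 mm high). Above it the top tray's rim reaches 90 mm from the middle, 45 to 49 mm above the foot's underside, so an upright finger meets the foot first if its tip is lower than 16 mm over the counter
- tray: The top tray, formed steel, 0.13 to 0.2 kg: flat rim 150 x 180 mm, 4 mm thick, 14 to 18 mm above its origin, around a well 118 x 148 mm that reaches 14 mm below the rim, with 8 mm play inside the stack's rim. Origin: centre of the well's underside, at the start 31 mm above the stack's origin with the same axes; z up. Its rim rests on the stack's rim
- tray_tab (a point): Centre of the upright steel tab on one corner of the top tray (tray frame -60, -75, 35 mm): 9 mm thick along the tray's diagonal direction (1, 1, 0), 26 mm wide along (1, -1, 0), 34 mm high, from the rim top (18 mm) to 52 mm above the tray's origin. Grip it across its 9 mm
- tray_near (a point): Outer corner of the top tray's rim at the tab, rim underside (tray frame -75, -90, 14 mm)
- tray_far (a point): The diagonally far corner of the top tray's rim, rim underside (tray frame 75, 90, 14 mm): the corner to pivot on. Tilting the tray 0.3 to 0.4 rad about it frees all the clips
- scale: Fixed white digital scale, 190 x 190 mm, on the counter. Origin: centre of its underside
- pan (a point): Middle of the top of the scale's square steel weighing plate (160 x 160 mm), 42 mm above the counter
- mortar: Bystander, leave alone: white ceramic mortar bowl, 90 mm across, 80 mm tall. Origin: centre of its underside
- jar_a: Bystander, leave alone: amber glass jar, 72 mm across, 110 mm tall. Origin: centre of its underside
- weight: Bystander, leave alone: brass knobbed weight, 36 mm across, 43 mm tall. Origin: centre of its underside
- scoop: Bystander, leave alone: wooden spoon lying flat, 190 mm long. Origin: centre of its underside
- tin: Bystander, leave alone: grey tin, 100 x 70 x 60 mm. Origin: centre of its underside
Things that resemble listed ones, but are neither listed nor needed, are in the scene too. What is shaped like the tray but green or pink is not meant.

How it is judged:
On the way, in this order (a step that is already met when the one before it is completed fails the run):
1. the stack is home against the stop, the tray still on it (y of stack_lead in the frame of stop above -0.004 m and angle between stack's own z axis and vertical below 0.05 rad and z of tray_near in the frame of stack below 0.05 m), for 0.2 s.
2. the tab's corner of the top tray is lifted while the opposite corner still rests on the seated stack (y of stack_lead in the frame of stop above -0.004 m and angle between stack's own z axis and vertical below 0.05 rad and z of tray_near in the frame of stack above 0.07 m and z of tray_far in the frame of stack below 0.055 m and contact force between the fingers and tray above 1 N), for 0.1 s.
At the end, for the whole second after the job is handed in: the gripper still holds the top tray, level within 0.2 rad, its middle within 50 mm of the middle of the weighing plate and its underside 50 to 170 mm above it, at rest and touching neither scale nor stack; the lower trays lie flat (within 0.05 rad) and within 4 mm of the stop (y of stack_lead in the frame of stop above -0.004 m and angle between stack's own z axis and vertical below 0.05 rad and horizontal distance between tray and pan below 0.05 m and z of tray in the frame of pan between 0.05 and 0.17 m and angle between tray's own z axis and vertical below 0.2 rad and linear speed of tray below 0.03 m/s and contact force between the fingers and tray above 1 N and contact force between tray and scale below 0.1 N and contact force between each of tray, the fingers and stack below 0.1 N); the arm keeps its last pose, push and grip.
It fails at once if the lower trays are lifted or tipped (angle between stack's own z axis and vertical above 0.12 rad or z of stack in the frame of dock above 0.025 m).
It fails at once if a bystander is disturbed (moved more than 40 mm) (distance of any of mortar, jar_a, weight, scoop, tin from where it was at the start of the episode above 0.04 m).
It also fails if it takes over 59 s, if anything falls off the work surface, if the arm or the gripper's body presses on something with over 40 N, if the wrist force passes 120 N, or if a joint passes its speed limit or range.

ROBOT

A 7-joint arm with a two-finger parallel gripper is mounted at the origin on the work surface. World frame = base frame: x ahead of the robot, y to its left, z up, the work surface at z = 0. Lengths are in m, angles in rad, forces in N, time in s.
With the tool pointing down it reaches from about 0.425 to 0.925 m from the base axis. Payload 6.8 kg.
Tool frame: the origin (TCP) lies at the very end of the fingers, on their centre line; the grasp point (between the pads) lies 19 mm behind it; z points along the fingers, y is the line along which they close (so a half turn about z gives the same grasp; the last joint's range is limited). The gripper opens to 85 mm and grips with 20 to 120 N. Pads are 22 mm wide; open, the fingers measure 114 mm over their backs; the gripper's body (76 mm by 85 mm) begins 54 mm behind the grasp point. The pads swing forward as they close: fully open they stand 13 mm farther back than shut.
Start: joints at [0.995, 0.477, 0.022, 1.555, -0.011, 1.109, -0.083], TCP at [0.304, -0.602, 0.231] pointing down, gripper open.
Joint ranges: [-2.96, 2.96], [-0.34, 2.1], [-1.41, 1.46], [0.24, 2.44], [-1.37, 4.51], [0.17, 1.92], [-2.96, 2.96]. Speed limits (rad/s): [2.39, 2.39, 3.14, 3.14, 3.14, 3.14, 3.14].

INTERFACE

Orientations are given as a unit quaternion [w, x, y, z].
In Python, from station import bot gives the robot as it stands. The module is installed in compiled form; this text tells all that it offers.
- The arm moves only by the shell command python3 -m jog 'ROWS' [OPENING] [FORCE]. ROWS is JSON, a list of rows, each a list of 4 numbers: the shift along the tool's x, y, z in cm, then the turn about the tool's z in rad. In form: [[x, y, z, spin], ...]. A call has 1 to 20 rows; each row is the pose to reach, as a shift and turn from the pose commanded when the call began, along the tool's axes at that moment; what a row does not reach only later rows make up. A row lasts 1/12 s, in which the tool goes at most 41.7 mm and 7.16 degrees, less where a joint would pass 70% of its speed; a pose out of reach is approached as far as the arm can. A call with a gripper value outside its range is refused whole. OPENING is the closure, from -1 (fully open) to 1 (shut), set as the call begins (- or left out, the last holds). The fingers move at their own pace and stop on an object; FORCE is the grip in N (left out, the last holds). Time passes only in rows, so rows that repeat a pose let the fingers close. It gives the time, the measured TCP pose, the force, the opening and the grip force at its end, in the units of the state.
- bot.get_obs(): the state, without advancing time (a new reading comes with each control period).
- bot.read_camera(name): name is "scene" or "top" or "wrist"; returns a dict with "pixels" (400x640x3 uint8, red, green, blue), "depth" (400x640 float32, m along the optical axis (not along the pixel's ray), 0 where there is no reading), "fovy" (degrees; the focal length in pixels is half the picture's height over the tangent of half this angle, whatever the lens; pixels are square), "cx", "cy" (the principal point, pixels), "pose" (4x4, takes a point from camera to world coordinates). Camera axes: x right, y down, z forward; pixel columns grow to the right and rows downward; lengths in m; the calibration is good to about 2 mm. A picture is of the moment at which its call begins.
- bot.hand_in(): hands the job in; it is judged then, once.
The state is a dict: "t": time; "q": joint angles; "joint_vel": joint speeds; "joint_torque": joint torques, N m; "eef_pos": TCP position; "tool_rot": TCP orientation; "contact_force": force on the tool from outside, world axes, zero at the start; "torque": the same for the moment, N m; "gripper_width": opening from 0.0 (shut) to 1.0 (fully open); "grasp_force": force on a finger pad.
Only numpy, scipy, OpenCV 4.12 (cv2) and the standard library are available. Lean on these libraries where they do the work, as an engineer would, in place of code of your own. Each camera call takes 0.05 s, during which the arm holds its last target. There are 200 camera calls.

## Working session

There is one attempt and no reset: what is moved stays moved. The work goes in short steps, Python scripts to look and compute and a shell command to move; the robot and the scene stay as the last step left them, time stands still between calls to the robot, and variables do not carry over. Pictures are saved under pics/ and viewed, at most 10 in all, crops included, and the job is handed in when it is done.

```bash
mkdir -p pics
python3 - <<'E'
from station import bot
import cv2,numpy as np
o=bot.get_obs(); print({k:np.round(v,3) for k,v in o.items()})
for n in("scene","top"):
    c=bot.read_camera(n); np.savez(f"{n}.npz",**c)
    cv2.imwrite(f"pics/{n}.png",c["pixels"][:,:,::-1]); print(n,c["fovy"],np.round(c["pose"],3).tolist())
E
```

```text
{'t': np.float64(0.0), 'q': array([ 0.995,  0.478,  0.022,  1.556, -0.012,  1.109, -0.083]), 'joint_vel': array([-0.   ,  0.   ,  0.   ,  0.001, -0.001,  0.001,  0.001]), 'joint_torque': array([-0.0000e+00, -5.9645e+01,  1.6080e+00, -2.8120e+01,  1.3000e-02,
        9.0000e-03, -0.0000e+00]), 'eef_pos': array([ 0.304, -0.602,  0.23 ]), 'tool_rot': array([-0.001,  0.973,  0.232, -0.   ]), 'contact_force': array([ 0.339, -0.636,  0.082]), 'torque': array([-0.017, -0.019, -0.015]), 'grasp_force': np.float64(0.0), 'gripper_width': np.float64(1.0)}
scene 52.954457472456646 [[0.84, 0.385, -0.383, 0.938], [0.543, -0.617, 0.569, -0.504], [-0.017, -0.686, -0.727, 0.797], [0.0, 0.0, 0.0, 1.0]]
top 47.31158912468264 [[0.003, -0.998, 0.058, 0.471], [-1.0, -0.004, -0.003, 0.084], [0.003, -0.058, -0.998, 1.168], [0.0, 0.0, 0.0, 1.0]]
```

View pics/top.png

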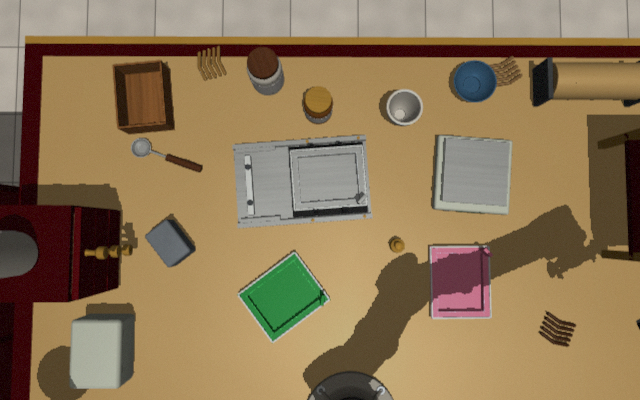

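View pics/scene.png

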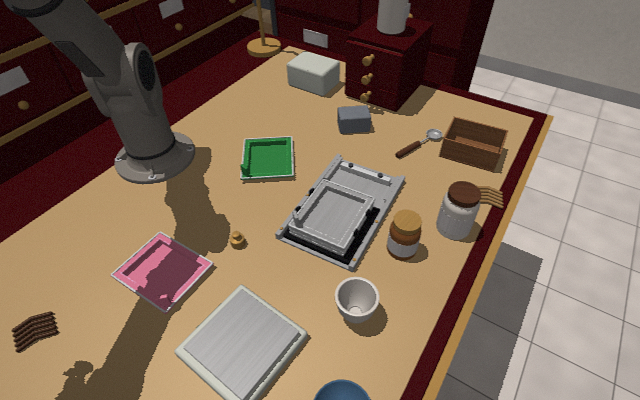

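The top picture shows the dock at (303,180) with its stop at (248,183), to the left, which is world +y. The stack carrying the steel tray is at (328,178), and the tab is at its lower right corner (363,197). The scale is at (473,175). There are three tray-like things: steel (328,178), green (284,297) and pink (460,282). Only the steel one, on the stack in the dock, fits. Next I measure and enlarge it.

```bash
cat > h.py <<'E'
import numpy as np,cv2
def cloud(c):
    H,W=c["depth"].shape; f=H/2/np.tan(np.radians(float(c["fovy"]))/2)
    v,u=np.mgrid[:H,:W]; d=c["depth"]
    P=np.stack([(u-c["cx"])/f*d,(v-c["cy"])/f*d,d],-1)
    return P@c["pose"][:3,:3].T+c["pose"][:3,3]
def rect(P,m):
    (c,s,a)=cv2.minAreaRect((P[m][:,:2]*1000).astype(np.float32)); return np.round(c,1),np.round(s,1),round(a,2),int(m.sum())
E
python3 - <<'E'
from h import *
c=np.load("top.npz"); P=cloud(c); d=c["depth"]
v,u=np.mgrid[:400,:640]
def box(a,b,e,f): return (u>=a)&(u<b)&(v>=e)&(v<f)&(d>0)
z=P[...,2]
t=box(225,380,130,232)
print("counter",np.median(z[box(380,425,180,230)]))
for n,m in dict(dock=t&(z>.012)&(z<.03),rim=t&(z>.049)&(z<.0595),tab=t&(z>.075),scale=box(425,520,125,222)&(z>.02),plate=box(425,520,125,222)&(z>.039)&(z<.046),stop=box(238,262,145,220)&(z>.0235),screws=box(238,262,145,220)&(z>.0295)).items():
    print(n,rect(P,m),"z med/max",np.round([np.median(z[m]),z[m].max()],4))
im=c["pixels"][130:232,225:380,::-1]
cv2.imwrite("pics/crop.png",cv2.resize(im,None,fx=5,fy=5,interpolation=cv2.INTER_CUBIC))
for p in [(363,197),(248,165),(248,183),(248,200),(350,185),(365,140),(368,216),(291,150)]: print(p,np.round(P[p[1],p[0]],4))
E
```

```text
counter 0.0010201911138159048
dock (array([590.6, 121.9]), array([212.8, 340.5]), 4.44, 2760) z med/max [0.0211 0.0299]
rim (array([595.8,  56.2]), array([169.8, 180.3]), 4.34, 1725) z med/max [0.0554 0.0595]
tab (array([541.6, -22.5]), array([ 8.5, 25.4]), 45.84, 44) z med/max [0.0889 0.0924]
scale (array([ 608. , -309.8]), array([190.9, 191.9]), 85.69, 5623) z med/max [0.0412 0.0503]
plate (array([ 613.9, -310.6]), array([161. , 160.1]), 85.8, 3672) z med/max [0.0423 0.046 ]
stop (array([588. , 253.7]), array([187. ,  53.3]), 0.31, 370) z med/max [0.0264 0.0367]
screws (array([583.4, 254.5]), array([133.8,  12.7]), 4.16, 55) z med/max [0.0313 0.0367]
(363, 197) [ 0.5463 -0.0259  0.0879]
(248, 165) [0.6298 0.2567 0.0293]
(248, 183) [0.5849 0.2566 0.0257]
(248, 200) [0.542  0.2559 0.0268]
(350, 185) [0.5796 0.0013 0.0381]
(365, 140) [ 0.6969 -0.0385  0.0165]
(368, 216) [ 0.5032 -0.0453  0.0188]
(291, 150) [0.6636 0.1475 0.0557]
```

View pics/crop.png

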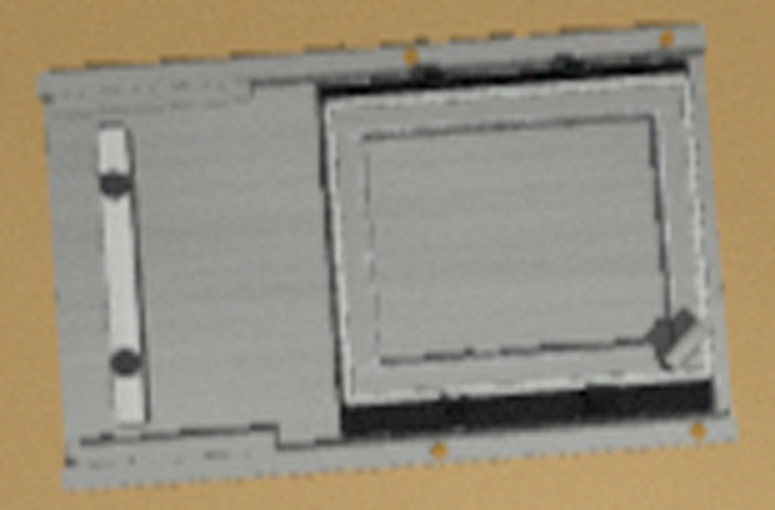

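The crop shows the stop bar at about (120,275) with dark screws at (115,185) and (125,362). The steps where the lips begin are at (250,90) and (275,435), and the tab is at (685,340). The grey steel tray on the stack is the right one. The measured sizes match: dock 213x340 mm, plate 161x160 mm, rim top at 0.055 m, tab top at 0.089 m.

```bash
cat >> h.py <<'E'
from scipy.spatial.transform import Rotation as R
A=np.radians(4.4); DC=np.array([.5906,.1219])
DX=np.array([np.cos(A),np.sin(A)]); DY=np.array([-np.sin(A),np.cos(A)])
def dock(x,y): return DC+x*DX+y*DY
def loc(p): return np.round([(p-DC)@DX*1000,(p-DC)@DY*1000],1)
def shift(bot,xyz,head=None):
    o=bot.get_obs(); q=o["tool_rot"]; M=R.from_quat([q[1],q[2],q[3],q[0]]).as_matrix()
    s=M.T@(np.array(xyz)-o["eef_pos"])*100
    h=np.arctan2(M[1,0],M[0,0]); sp=0 if head is None else -((np.radians(head)-h+np.pi)%(2*np.pi)-np.pi)
    print("pos",np.round(o["eef_pos"],4),"head",round(np.degrees(h),1),"-> rows",np.round(s,2),round(sp,3),"F",np.round(o["contact_force"],1),"t",o["t"])
E
python3 - <<'E'
from station import bot
from h import *
for n,s in dict(screws=(.5834,.2545),tray=(.5958,.0562),tab=(.5416,-.0225)).items(): print(n,loc(np.array(s)))
shift(bot,[*dock(.012,-.195),.12],-85.6)
E
```

```text
screws [  3.  132.8]
tray [  0.1 -65.9]
tab [ -59.9 -140.2]
pos [ 0.3041 -0.602   0.2304] head 26.8 -> rows [ 51.9  -33.19  11.09] 1.962 F [-0.6  0.6 -1. ] t 0.1
```

```bash
python3 -m jog '[[51.9,-33.2,0,1.96],[51.9,-33.2,0,1.96],[51.9,-33.2,0,1.96],[51.9,-33.2,0,1.96],[51.9,-33.2,0,1.96],[51.9,-33.2,0,1.96],[51.9,-33.2,0,1.96],[51.9,-33.2,0,1.96],[51.9,-33.2,0,1.96],[51.9,-33.2,0,1.96],[51.9,-33.2,0,1.96],[51.9,-33.2,0,1.96],[51.9,-33.2,0,1.96],[51.9,-33.2,0,1.96],[51.9,-33.2,0,1.96],[51.9,-33.2,0,1.96],[51.9,-33.2,0,1.96],[51.9,-33.2,11,1.96],[51.9,-33.2,11,1.96],[51.9,-33.2,11,1.96]]' 1 40
python3 - <<'E'
from station import bot
from h import *
shift(bot,[*dock(.012,-.195),.0105],-85.6)
E
```

```text
t: 1.77
eef_pos: [0.6161, -0.0714, 0.1178]
tool_rot: [0.001, 0.735, -0.678, -0.001]
contact_force: [-0.1, -0.1, 0.4]
gripper_width: 0.003
grasp_force: 0.0
pos [ 0.6161 -0.0714  0.1178] head -85.4 -> rows [ 0.04 -0.18 10.73] 0.003 F [-0.1 -0.1  0.4] t 1.7667
```

```bash
python3 -m jog '[[0,0,4,0],[0,0,8,0],[0,0,10,0],[0,0,10.7,0],[0,0,10.7,0],[-1,0,10.7,0],[-2,0,10.7,0],[-2.5,0,10.7,0],[-3,0,10.7,0],[-3.5,0,10.7,0],[-4,0,10.7,0],[-4,0,10.7,0],[-4,0,10.7,0]]'
python3 - <<'E'
from station import bot
from h import *
shift(bot,[*dock(.012,-.195),.0105],-85.6); print(loc(bot.get_obs()["eef_pos"][:2]))
E
```

```text
t: 2.85
eef_pos: [0.6165, -0.0329, 0.0162]
tool_rot: [-0.001, 0.734, -0.679, 0.002]
contact_force: [-0.0, -2.7, 6.9]
gripper_width: 0.002
grasp_force: 1.9
pos [ 0.6165 -0.0329  0.0162] head -85.5 -> rows [3.86 0.2  0.57] 0.001 F [-0.  -2.7  6.9] t 2.85
[  13.9 -156.4]
```

```bash
cat > m.py <<'E'
from station import bot
from h import *
c=bot.read_camera("top"); P=cloud(c); d=c["depth"]; z=P[...,2]
L=np.stack([(P[...,:2]-DC)@DX,(P[...,:2]-DC)@DY],-1)
ins=(d>0)&(abs(L[...,0])<.1)&(L[...,1]>-.17)&(L[...,1]<.16)
m=ins&(z>.0535)&(z<.058); lead=np.percentile(L[m][:,1],[0.5,99.5]); print("rim y range mm",np.round(lead*1000,1))
x0=[np.median(z[ins&(abs(L[...,1]-y)<.003)&(abs(L[...,0])<.05)]) for y in (0.0,.05)]
print("rim rect",rect(P,m))
E
python3 m.py
python3 - <<'E'
from station import bot
import cv2
c=bot.read_camera("scene"); cv2.imwrite("pics/s2.png",cv2.resize(c["pixels"][120:320,220:480,::-1],None,fx=3,fy=3))
E
```

```text
rim y range mm [-132.1   33.6]
rim rect (array([593.6,  72.3]), array([170.6, 167.2]), 4.53, 957)
```

View pics/s2.png

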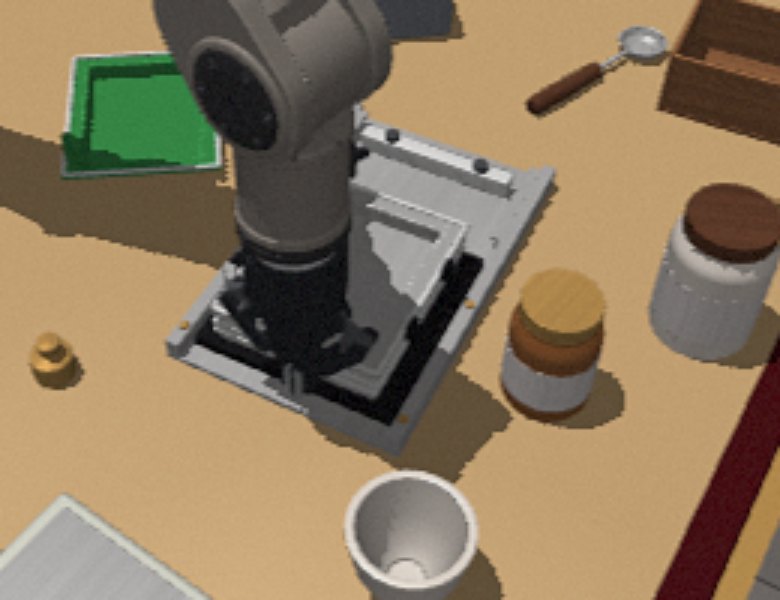

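The scene crop shows the shut fingers at the tail, around (293,380). The upward force and TCP z of 16 mm suggest the fingertip is riding on the foot, or the gripper is on the tab. I back off and check the height in free air.

```bash
python3 -m jog '[[2,0,0,0],[4.5,0,0,0],[4.5,0,0,0],[4.5,0,0,0]]'; python3 m.py;python3 - <<'E'
from station import bot
from h import *
o=bot.get_obs();print(loc(o["eef_pos"][:2]),o["eef_pos"],o["contact_force"])
E
```

```text
t: 3.28
eef_pos: [0.6184, -0.0786, 0.0149]
tool_rot: [-0.0, 0.733, -0.68, 0.0]
contact_force: [-0.7, 0.5, 0.2]
gripper_width: 0.0
grasp_force: 0.0
rim y range mm [-146.    33.4]
rim rect (array([594.2,  65.7]), array([171.4, 179.9]), 4.99, 1222)
[  12.4 -200.3] [ 0.6183816  -0.07687655  0.01469143] [-1.43745365  0.26363312  0.11018681]
```

```bash
python3 -m jog '[[0,0,0.4,0],[0,0,0.4,0],[0,0,0.4,0],[0,0,0.4,0]]'
```

```text
t: 3.67
eef_pos: [0.6183, -0.0762, 0.0101]
tool_rot: [-0.0, 0.735, -0.678, -0.0]
contact_force: [0.4, -0.4, -0.3]
gripper_width: -0.0
grasp_force: 0.0
```

```bash
python3 -m jog '[[-1,0,0,0],[-2,0,0,0],[-3,0,0,0],[-3.5,0,0,0],[-4,0,0,0],[-4.5,0,0,0],[-5,0,0,0],[-5.5,0,0,0],[-6,0,0,0],[-6,0,0,0]]';python3 m.py
python3 - <<'E'
from station import bot
from h import *
o=bot.get_obs();print(loc(o["eef_pos"][:2]),o["eef_pos"],o["contact_force"])
E
```

```text
t: 4.5
eef_pos: [0.6135, -0.016, 0.0102]
tool_rot: [-0.0, 0.735, -0.678, -0.0]
contact_force: [-0.1, -1.4, -0.1]
gripper_width: 0.001
grasp_force: 0.5
rim y range mm [-107.5   56. ]
rim rect (array([590.8,  94.8]), array([169.8, 166.9]), 4.46, 934)
[  12.3 -139.3] [ 0.61355308 -0.01603381  0.0103271 ] [-0.44445956 -0.43834062  0.40537422]
```

```bash
python3 -m jog '[[-0.5,0,0,0],[-1,0,0,0],[-1.5,0,0,0],[-2,0,0,0],[-2.5,0,0,0],[-3,0,0,0],[-3.5,0,0,0],[-4,0,0,0],[-4.5,0,0,0],[-5,0,0,0],[-5.4,0,0,0],[-5.4,0,0,0]]'; python3 -m jog '[[-0.2,0,0,0],[-0.4,0,0,0],[-0.6,0,0,0],[-0.6,0,0,0]]';python3 m.py
python3 - <<'E'
from station import bot
from h import *
o=bot.get_obs();print(loc(o["eef_pos"][:2]),o["eef_pos"],o["contact_force"])
E
```

```text
t: 5.55
eef_pos: [0.6093, 0.0383, 0.0103]
tool_rot: [-0.0, 0.735, -0.678, -0.0]
contact_force: [0.4, -1.0, -0.4]
gripper_width: 0.002
grasp_force: 0.5
t: 5.88
eef_pos: [0.6089, 0.0426, 0.0103]
tool_rot: [0.0, 0.734, -0.679, 0.0]
contact_force: [0.7, -3.3, 0.6]
gripper_width: -0.004
grasp_force: 1.7
rim y range mm [-30.8 114.7]
rim rect (array([584.9, 163.8]), array([170.2, 146.8]), 4.05, 820)
[ 12.1 -80.5] [0.60887634 0.04259631 0.01030665] [ 0.28285728 -3.64661749 -0.31279049]
```

```bash
for i in 1 2 ; do python3 -m jog '[[-0.15,0,0,0],[-0.3,0,0,0],[-0.3,0,0,0]]' | grep -E "eef|contact"; done
```

```text
eef_pos: [0.6087, 0.0454, 0.0103]
contact_force: [0.4, -3.6, 0.4]
eef_pos: [0.6084, 0.0471, 0.0103]
contact_force: [0.3, -7.7, -0.1]
```

```bash
python3 -m jog '[[-0.1,0,0,0],[-0.2,0,0,0],[-0.2,0,0,0]]' | grep -E "eef|contact"
```

```text
eef_pos: [0.6082, 0.0473, 0.0104]
contact_force: [0.5, -10.1, 1.0]
```

```bash
python3 -m jog '[[-0.3,0,0,0],[-0.6,0,0,0],[-0.8,0,0,0],[-0.8,0,0,0],[-0.8,0,0,0]]' | grep -E "eef|contact"; python3 m.py
```

```text
eef_pos: [0.6067, 0.048, 0.0104]
contact_force: [-1.1, -24.5, 3.3]
rim y range mm [-16.6 119.3]
rim rect (array([583.2, 171.2]), array([170.8, 139.5]), 5.19, 795)
```

Seated: the force rises to 24 N with no further motion, and the lead is at 124.3 mm against the stop face at about 124.8 mm. Now I back off and look at the tab.

```bash
python3 -m jog '[[1,0,0,0],[3,0,0,0],[5,0,0,0],[5,0,-3,0],[5,0,-6,0],[6,0,-9,0],[10,0,-12,-0.12],[14,0,-12,-0.24],[16,0,-12,-0.36],[16,0,-12,-0.48],[16,0,-12,-0.6],[16,0,-12,-0.72],[16,0,-12,-0.785],[16,0,-12,-0.785]]' 0 30 | grep -E "t:|eef|contact|width"
cat >> m.py <<'E'
m=ins&(z>.08)&(z<.096); m&=abs(L[...,0]+.06)<.03; print("tab",rect(P,m),np.median(z[m]))
t=np.array(rect(P,m)[0])/1000; print("tab dock",loc(t))
shift(bot,[*t,.10],-40.6)
cv2.imwrite("pics/t2.png",cv2.resize(c["pixels"][130:232,225:380,::-1],None,fx=5,fy=5))
E
python3 m.py
```

```text
t: 8.32
eef_pos: [0.6203, -0.0993, 0.1303]
tool_rot: [-0.001, 0.939, -0.345, -0.0]
contact_force: [0.5, -0.1, -0.3]
gripper_width: 0.497
rim y range mm [-60.1 119.3]
rim rect (array([584.8, 151.3]), array([170.6, 180.4]), 5.34, 1188)
tab (array([531.1,  71.8]), array([ 8.9, 24.8]), 50.53, 42) 0.08879981119273317
tab dock [-63.2 -45.4]
pos [ 0.6202 -0.0995  0.1303] head -40.5 -> rows [-17.9   -7.22   3.06] 0.001 F [ 0.   0.1 -0.3] t 8.3667
```

View pics/t2.png

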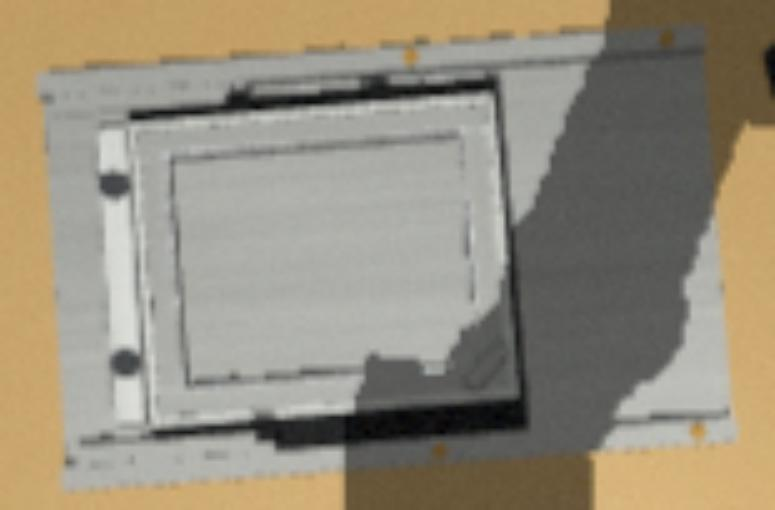

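The crop shows the lead edge against the stop bar at x≈145, the foot under the lips at (300,85) and (270,435), and the tab in shadow at (485,360). It measures (0.531, 0.072) with its top at 0.089, as it must be.

```bash
python3 -m jog '[[-4,-1.6,0,0],[-8,-3.2,0,0],[-12,-4.8,0,0],[-15,-6,0,0],[-17.9,-7.2,0,-0.02],[-17.9,-7.2,0,-0.02],[-17.9,-7.2,0,-0.02],[-17.9,-7.2,0,-0.02]]' 0 30 | grep -E "t:|eef|contact|width"; python3 -c "
from station import bot
from h import *
shift(bot,[.5311,.0718,.0645],-39.6)
c=bot.read_camera('scene'); np.savez('s3.npz',**c)
P=cloud(c); L=np.stack([(P[...,:2]-DC)@DX,(P[...,:2]-DC)@DY],-1);m=(abs(L[...,0]+.062)<.03)&(abs(L[...,1]+.045)<.03)&(P[...,2]>.065)&(P[...,2]<.095);print(rect(P,m))"
```

```text
t: 9.03
eef_pos: [0.5311, 0.0701, 0.1305]
tool_rot: [-0.0, 0.941, -0.337, 0.0]
contact_force: [1.0, -0.1, 1.0]
gripper_width: 0.5
pos [0.5311 0.0701 0.1305] head -39.4 -> rows [-0.11 -0.12  6.6 ] 0.003 F [ 1.  -0.1  1. ] t 9.0333
(array([533.3,  70.1]), array([ 9.2, 28.3]), 48.12, 64)
```

```bash
python3 -m jog '[[0,0,2,0],[0,0,4,0],[0,0,5.5,0],[0,0,6.6,0],[0,0,6.6,0],[0,0,6.6,0]]' 0 30 | grep -E "t:|eef|contact|width"; python3 -m jog '[[0,0,0,0],[0,0,0,0],[0,0,0,0],[0,0,0,0],[0,0,0,0],[0,0,0,0],[0,0,0,0],[0,0,0,0]]' 1 30
```

```text
t: 9.58
eef_pos: [0.531, 0.069, 0.0641]
tool_rot: [0.0, 0.941, -0.338, -0.0]
contact_force: [-0.0, -0.2, 0.6]
gripper_width: 0.5
t: 10.25
eef_pos: [0.5322, 0.0707, 0.0654]
tool_rot: [-0.001, 0.941, -0.337, 0.001]
contact_force: [1.2, 2.0, 6.2]
gripper_width: 0.098
grasp_force: 31.5
```

```bash
python3 -m jog '[[0,-0.05,-0.3,0],[0,-0.1,-0.6,0],[0,-0.15,-0.9,0],[0,-0.22,-1.2,0],[0,-0.3,-1.5,0],[0,-0.37,-1.8,0],[0,-0.43,-2.1,0],[0,-0.43,-2.1,0],[0,-0.43,-2.1,0]]' 1 30; python3 -c "
from station import bot
import cv2
c=bot.read_camera('scene'); cv2.imwrite('pics/s4.png',cv2.resize(c['pixels'][120:320,220:480,::-1],None,fx=3,fy=3))"
```

```text
t: 11.0
eef_pos: [0.5335, 0.0733, 0.0857]
tool_rot: [-0.0, 0.942, -0.337, -0.0]
contact_force: [0.0, -0.2, -0.3]
gripper_width: 0.098
grasp_force: 31.0
```

View pics/s4.png

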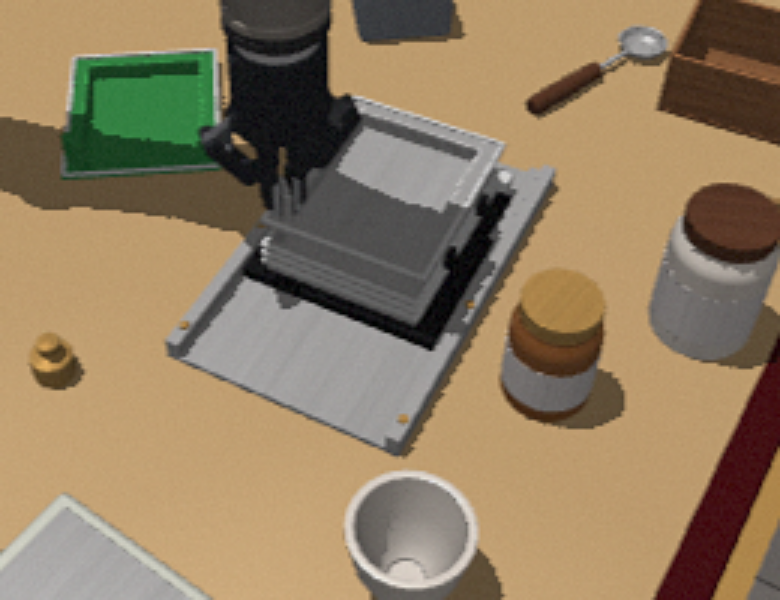

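```bash
cat > pl.py <<'E'
from station import bot
from h import *
import sys
for n in ("top","scene"):
    c=bot.read_camera(n); P=cloud(c); z=P[...,2]
    L=np.stack([(P[...,:2]-DC)@DX,(P[...,:2]-DC)@DY],-1)
    o=bot.get_obs()
    # well floor & rim heights around tray centre (0,30)
    for (x,y) in [(0,30),(30,60),(-30,60),(30,0),(0,-20),(68,100),(-68,100),(68,-40),(68,30),(0,-57),(60,110),(30,-55)]:
        m=(c["depth"]>0)&(np.hypot(L[...,0]-x/1e3,L[...,1]-y/1e3)<.006)
        print(n,(x,y),m.sum(),np.round(np.percentile(z[m],[10,50,90])*1000,0) if m.sum() else "", end="; ")
    print()
print(o["gripper_width"],o["contact_force"],o["eef_pos"])
E
python3 pl.py
```

```text
top (0, 30) 19 [57. 59. 62.]; top (30, 60) 20 [57. 60. 61.]; top (-30, 60) 19 [56. 60. 63.]; top (30, 0) 6 [56. 58. 59.]; top (0, -20) 0 ; top (68, 100) 11 [75. 76. 77.]; top (-68, 100) 18 [72. 74. 77.]; top (68, -40) 15 [74. 76. 79.]; top (68, 30) 15 [73. 76. 79.]; top (0, -57) 0 ; top (60, 110) 18 [72. 75. 77.]; top (30, -55) 12 [72. 73. 76.]; 
scene (0, 30) 11 [57. 58. 60.]; scene (30, 60) 12 [55. 58. 59.]; scene (-30, 60) 9 [56. 57. 59.]; scene (30, 0) 15 [57. 58. 60.]; scene (0, -20) 20 [27. 57. 60.]; scene (68, 100) 24 [36. 51. 76.]; scene (-68, 100) 0 ; scene (68, -40) 34 [18. 49. 75.]; scene (68, 30) 28 [27. 50. 76.]; scene (0, -57) 49 [17. 41. 75.]; scene (60, 110) 11 [73. 74. 75.]; scene (30, -55) 39 [17. 48. 75.]; 
0.098913270048975 [ 0.33583322 -0.3799194  -2.07454047] [0.53357578 0.07333942 0.08556469]
```

The height map shows the tray rim level at 75 mm everywhere. The deep grip lifted it flat, so there was no tilt, and the stack stayed down. I'll set it back down along the same path and regrip only the tab's tip with light force, so that it can pivot.

```bash
python3 -m jog '[[0,0.1,0.4,0],[0,0.2,0.8,0],[0,0.3,1.2,0],[0,0.38,1.6,0],[0,0.43,2.0,0],[0,0.43,2.1,0],[0,0.43,2.2,0],[0,0.43,2.2,0]]' 1 30|grep -E "eef|contact"; python3 pl.py | tail -3 | cut -c1-420
```

```text
eef_pos: [0.5336, 0.068, 0.0683]
contact_force: [-14.5, -7.9, 51.1]
top (0, 30) 18 [50. 52. 55.]; top (30, 60) 20 [54. 56. 58.]; top (-30, 60) 17 [54. 57. 61.]; top (30, 0) 10 [46. 47. 49.]; top (0, -20) 0 ; top (68, 100) 10 [77. 79. 81.]; top (-68, 100) 21 [76. 80. 81.]; top (68, -40) 14 [56. 59. 60.]; top (68, 30) 13 [65. 67. 71.]; top (0, -57) 0 ; top (60, 110) 20 [75. 78. 82.]; top (30, -55) 18 [51. 56. 59.]; 
scene (0, 30) 14 [50. 53. 54.]; scene (30, 60) 13 [54. 55. 57.]; scene (-30, 60) 13 [54. 56. 59.]; scene (30, 0) 15 [45. 47. 48.]; scene (0, -20) 13 [42. 44. 45.]; scene (68, 100) 26 [31. 49. 78.]; scene (-68, 100) 13 [70. 79. 81.]; scene (68, -40) 29 [17. 54. 59.]; scene (68, 30) 27 [27. 49. 68.]; scene (0, -57) 51 [15. 40. 58.]; scene (60, 110) 16 [48. 77. 80.]; scene (30, -55) 30 [16. 38. 57.]; 
0.10215554527307015 [-14.20356045  -8.37398711  51.16147287] [0.53361267 0.06797828 0.06835124]
```

```bash
python3 -m jog '[[0,0,-0.5,0],[0,0,-1,0],[0,0,-1.5,0],[0,0,-2,0],[0,0,-2.5,0],[0,0,-2.5,0],[0,0,-2.5,0]]' 1 30|grep -E "t:|eef|contact"; python3 pl.py | cut -c1-420
cat > fit.py <<'E'
from station import bot
from h import *
c=bot.read_camera("top"); P=cloud(c); z=P[...,2]
L=np.stack([(P[...,:2]-DC)@DX,(P[...,:2]-DC)@DY],-1)
g=(c["depth"]>0)&(abs(L[...,0]+.005)<.088)&(L[...,1]>-.075)&(L[...,1]<.14)
m=g&(z>.062)&(z<.088); print("tray rim",rect(P,m)); print("  dock y/x ext",np.round(np.percentile(L[m],[1,99],axis=0)*1000,1).tolist())
m=g&(z>.044)&(z<.0545)&(L[...,1]<-.03); print("low",m.sum())
m=(c["depth"]>0)&(abs(L[...,0])<.094)&(L[...,1]>-.09)&(L[...,1]<.13)&(z>.013)&(z<.0185)&(c["pixels"].max(-1)<60); print("foot",np.round(np.percentile(L[m],[1,99],axis=0)*1000,1).tolist(),m.sum())
cv2.imwrite("pics/f.png",cv2.resize(c["pixels"][130:232,225:380,::-1],None,fx=5,fy=5))
E
python3 fit.py
```

```text
t: 12.5
eef_pos: [0.5308, 0.07, 0.0882]
tool_rot: [0.0, 0.942, -0.337, -0.0]
contact_force: [0.7, -0.1, -2.3]
top (0, 30) 18 [61. 63. 64.]; top (30, 60) 19 [61. 63. 67.]; top (-30, 60) 20 [65. 67. 70.]; top (30, 0) 10 [57. 59. 61.]; top (0, -20) 0 ; top (68, 100) 3 [81. 82. 83.]; top (-68, 100) 20 [71. 87. 90.]; top (68, -40) 7 [67. 72. 72.]; top (68, 30) 6 [73. 76. 76.]; top (0, -57) 0 ; top (60, 110) 15 [79. 81. 84.]; top (30, -55) 20 [68. 73. 76.]; 
scene (0, 30) 12 [61. 62. 65.]; scene (30, 60) 14 [61. 63. 64.]; scene (-30, 60) 12 [64. 66. 68.]; scene (30, 0) 14 [57. 57. 60.]; scene (0, -20) 15 [58. 59. 62.]; scene (68, 100) 16 [34. 48. 80.]; scene (-68, 100) 19 [75. 87. 89.]; scene (68, -40) 32 [18. 50. 71.]; scene (68, 30) 23 [28. 49. 75.]; scene (0, -57) 56 [18. 41. 74.]; scene (60, 110) 28 [33. 48. 81.]; scene (30, -55) 38 [16. 48. 73.]; 
0.09679963274982897 [-0.37357786 -0.2728124  -2.39202949] [0.53058831 0.06997878 0.08788224]
tray rim (array([582.9, 151.9]), array([166.4, 179.6]), 5.78, 2652)
  dock y/x ext [[-82.4, -54.8], [65.4, 119.1]]
low 27
foot [[-92.3, -65.3], [86.4, 120.2]] 239
```

View pics/f.png

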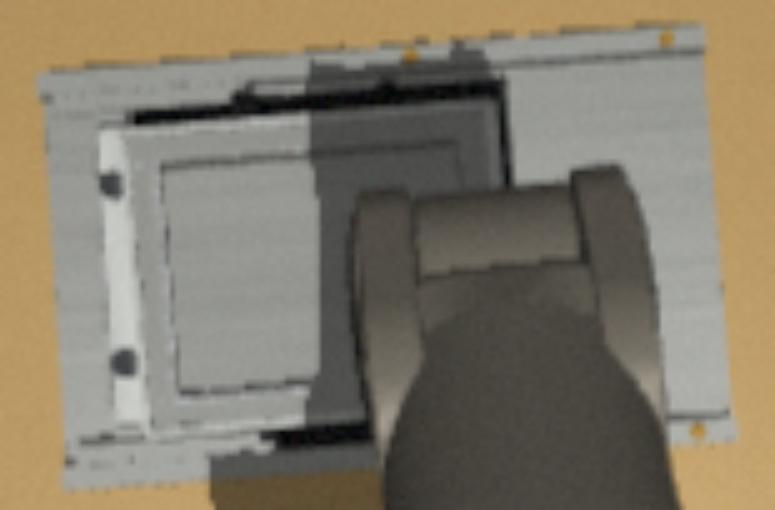

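The crop shows the tray still held, with its rim corners at (120,130) and (145,430), a few mm off the stack's centre (dock x −5, y +2), and the foot still home. I recentre it and lower gently.

```bash
python3 -m jog '[[0.25,-0.1,0,0],[0.5,-0.2,0,0],[0.5,-0.2,0.2,0],[0.5,-0.2,0.4,0],[0.5,-0.2,0.6,0],[0.5,-0.2,0.8,0],[0.5,-0.2,1.0,0],[0.5,-0.2,1.0,0]]' 1 20|grep -E "t:|eef|contact"; python3 fit.py;  python3 pl.py | cut -c1-420
```

```text
t: 13.32
eef_pos: [0.5366, 0.0686, 0.0784]
tool_rot: [-0.0, 0.942, -0.337, 0.001]
contact_force: [-0.5, 0.6, 1.8]
tray rim (array([585.2, 149.8]), array([158. , 179.9]), 5.91, 1393)
  dock y/x ext [[-79.1, -58.2], [72.8, 118.2]]
low 50
foot [[-92.5, -65.2], [86.5, 116.4]] 191
top (0, 30) 17 [52. 54. 59.]; top (30, 60) 18 [52. 54. 57.]; top (-30, 60) 19 [56. 58. 60.]; top (30, 0) 0 ; top (0, -20) 0 ; top (68, 100) 16 [69. 71. 74.]; top (-68, 100) 19 [75. 78. 80.]; top (68, -40) 17 [64. 66. 69.]; top (68, 30) 17 [66. 69. 71.]; top (0, -57) 0 ; top (60, 110) 20 [69. 72. 75.]; top (30, -55) 10 [64. 67. 70.]; 
scene (0, 30) 13 [53. 54. 56.]; scene (30, 60) 13 [52. 54. 56.]; scene (-30, 60) 10 [54. 57. 59.]; scene (30, 0) 13 [50. 52. 53.]; scene (0, -20) 14 [50. 52. 53.]; scene (68, 100) 21 [37. 50. 73.]; scene (-68, 100) 8 [75. 76. 78.]; scene (68, -40) 26 [15. 62. 65.]; scene (68, 30) 23 [28. 65. 69.]; scene (0, -57) 50 [18. 38. 67.]; scene (60, 110) 11 [70. 71. 72.]; scene (30, -55) 35 [18. 49. 66.]; 
0.09978498625581982 [0.78625129 1.27254764 0.27025284] [0.53662859 0.06867424 0.07862913]
```

```bash
python3 -m jog '[[0,0,0,0],[0,0,0,0],[0,0,0,0],[0,0,0,0],[0,0,-0.5,0],[0,0,-0.5,0]]' 0.2 20|grep -E "t:|eef|contact|width"; python3 fit.py;  python3 pl.py | cut -c1-420
```

```text
t: 13.97
eef_pos: [0.5364, 0.0683, 0.084]
tool_rot: [-0.0, 0.942, -0.337, 0.0]
contact_force: [-0.2, -0.5, 0.0]
gripper_width: 0.397
tray rim (array([585. , 149.8]), array([157.3, 179.8]), 5.76, 1309)
  dock y/x ext [[-79.7, -58.1], [72.7, 117.8]]
low 47
foot [[-92.3, -65.3], [88.8, 111.9]] 182
top (0, 30) 18 [48. 51. 53.]; top (30, 60) 19 [50. 53. 55.]; top (-30, 60) 20 [47. 52. 55.]; top (30, 0) 0 ; top (0, -20) 0 ; top (68, 100) 12 [70. 73. 75.]; top (-68, 100) 20 [66. 68. 72.]; top (68, -40) 16 [63. 65. 67.]; top (68, 30) 16 [67. 68. 71.]; top (0, -57) 0 ; top (60, 110) 21 [69. 73. 76.]; top (30, -55) 6 [60. 62. 64.]; 
scene (0, 30) 13 [47. 49. 52.]; scene (30, 60) 14 [50. 51. 55.]; scene (-30, 60) 12 [49. 51. 51.]; scene (30, 0) 14 [48. 49. 51.]; scene (0, -20) 13 [46. 48. 49.]; scene (68, 100) 21 [35. 49. 72.]; scene (-68, 100) 0 ; scene (68, -40) 24 [15. 50. 65.]; scene (68, 30) 25 [31. 66. 70.]; scene (0, -57) 49 [17. 40. 61.]; scene (60, 110) 13 [71. 72. 74.]; scene (30, -55) 37 [16. 50. 62.]; 
0.3995055432412172 [ 0.34449744 -0.14139216 -0.04807771] [0.53617919 0.06837373 0.08350404]
```

```bash
cat > tab.py <<'E'
from station import bot
from h import *
c=bot.read_camera("scene"); P=cloud(c); z=P[...,2]
L=np.stack([(P[...,:2]-DC)@DX,(P[...,:2]-DC)@DY],-1)
print("tcp loc",loc(bot.get_obs()["eef_pos"][:2]))
f=200/np.tan(np.radians(c["fovy"]/2)); T=np.linalg.inv(c["pose"]); q=T@np.append(bot.get_obs()["eef_pos"],1); u=int(q[0]/q[2]*f+c["cx"]); v=int(q[1]/q[2]*f+c["cy"]); print(u,v)
cv2.imwrite("pics/tab.png",cv2.resize(c["pixels"][v-50:v+50,u-60:u+70,::-1],None,fx=6,fy=6,interpolation=cv2.INTER_CUBIC))
for dv in range(-24,20,4): print(v+dv,np.round(z[v+dv,u-16:u+20:3]*1000).astype(int))
E
python3 tab.py
```

```text
tcp loc [-58.4 -49.2]
313 190
166 [182 184 179 183 186 174 173 174 177   1  20 145]
170 [  0   1 169 173 173 164 161 156 160 162 138 140]
174 [ -1 142 155 161 158  -2   1   2 150 142 134 139]
178 [146 135 146 144  -2   0   2  19 125 131  64  50]
182 [137 130 135 129  -1  -2  61  61 115 110  50  49]
186 [ -4   0 114 117   4  95  64  63 101  95  48  47]
190 [ -2   2 102 102  18  93  93  58  85  47  49  45]
194 [-2  0  0 91 62 76 81 53 46 46 48 44]
198 [-1  1 23 21 58 58 69 55 59 47 45 45]
202 [-1 20 21 16 49 46 57 61 61 62 62 60]
206 [22 22 16 18 31 36 41 46 48 50 63 62]
```

View pics/tab.png

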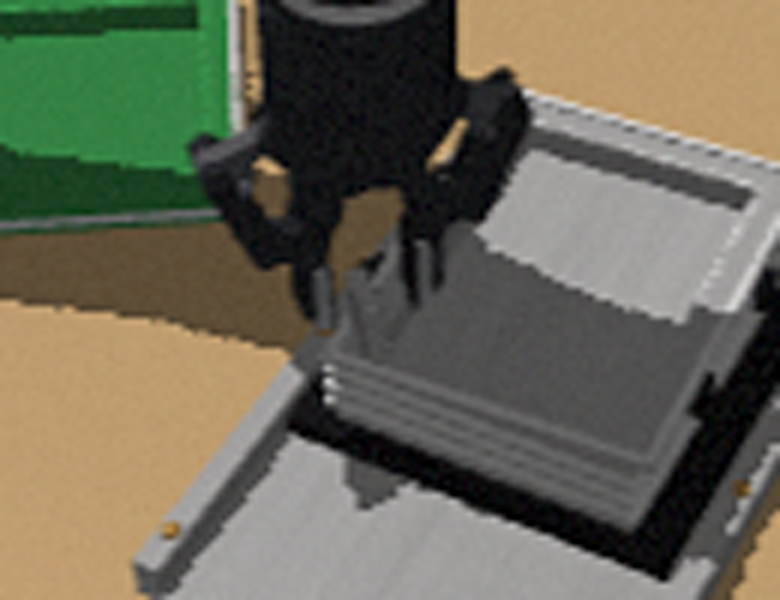

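The crop shows the tab standing free between the open fingers at about (375,290), with its top near 94 mm and the tray resting on the clips. I regrip only the tip with 20 N.

```bash
python3 -m jog '[[-0.3,0,-0.4,0],[-0.3,0,-0.4,0],[-0.3,0,-0.4,0]]' 0.2 20|grep -E "eef"; python3 -m jog '[[0,0,0,0],[0,0,0,0],[0,0,0,0],[0,0,0,0],[0,0,0,0],[0,0,0,0]]' 1 20; python3 -m jog '[[0,0,-0.2,0],[0,-0.05,-0.4,0],[0,-0.1,-0.6,0],[0,-0.15,-0.8,0],[0,-0.2,-1.0,0],[0,-0.2,-1.0,0],[0,-0.2,-1.0,0]]' ;python3 pl.py | cut -c1-420
```

```text
eef_pos: [0.5337, 0.0705, 0.0876]
t: 14.92
eef_pos: [0.5338, 0.0703, 0.0873]
tool_rot: [-0.0, 0.942, -0.337, 0.0]
contact_force: [-0.4, 1.3, -1.0]
gripper_width: 0.093
grasp_force: 20.7
t: 15.5
eef_pos: [0.535, 0.0718, 0.0974]
tool_rot: [-0.0, 0.942, -0.337, 0.0]
contact_force: [-0.1, -0.3, -1.6]
gripper_width: 0.096
grasp_force: 19.9
top (0, 30) 18 [51. 52. 54.]; top (30, 60) 17 [48. 51. 54.]; top (-30, 60) 20 [52. 53. 56.]; top (30, 0) 0 ; top (0, -20) 0 ; top (68, 100) 17 [64. 66. 68.]; top (-68, 100) 21 [69. 71. 72.]; top (68, -40) 18 [64. 67. 70.]; top (68, 30) 18 [63. 66. 69.]; top (0, -57) 0 ; top (60, 110) 20 [64. 67. 69.]; top (30, -55) 8 [69. 70. 72.]; 
scene (0, 30) 12 [50. 52. 54.]; scene (30, 60) 12 [49. 50. 51.]; scene (-30, 60) 10 [51. 53. 55.]; scene (30, 0) 13 [49. 50. 51.]; scene (0, -20) 14 [50. 51. 53.]; scene (68, 100) 19 [36. 63. 67.]; scene (-68, 100) 3 [69. 69. 70.]; scene (68, -40) 23 [16. 66. 67.]; scene (68, 30) 22 [27. 65. 67.]; scene (0, -57) 55 [15. 40. 68.]; scene (60, 110) 10 [64. 66. 68.]; scene (30, -55) 33 [17. 48. 68.]; 
0.09686836408709014 [ 0.15052291 -0.17575002 -1.41496722] [0.53487268 0.07177718 0.09724104]
```

```bash
python3 -m jog '[[0,-0.05,-0.2,0],[0,-0.1,-0.4,0],[0,-0.15,-0.6,0],[0,-0.2,-0.8,0],[0,-0.25,-1.0,0],[0,-0.3,-1.2,0],[0,-0.35,-1.4,0],[0,-0.35,-1.4,0]]' 1 20 ;python3 pl.py | cut -c1-420
```

```text
t: 16.27
eef_pos: [0.5376, 0.0747, 0.1118]
tool_rot: [-0.0, 0.942, -0.337, 0.0]
contact_force: [-0.7, 0.1, -2.1]
gripper_width: 0.098
grasp_force: 19.9
top (0, 30) 17 [63. 65. 67.]; top (30, 60) 20 [62. 66. 68.]; top (-30, 60) 20 [65. 67. 69.]; top (30, 0) 0 ; top (0, -20) 0 ; top (68, 100) 19 [77. 80. 83.]; top (-68, 100) 21 [81. 85. 86.]; top (68, -40) 19 [79. 81. 83.]; top (68, 30) 20 [78. 80. 82.]; top (0, -57) 0 ; top (60, 110) 19 [78. 80. 82.]; top (30, -55) 0 ; 
scene (0, 30) 13 [64. 65. 67.]; scene (30, 60) 12 [62. 64. 65.]; scene (-30, 60) 11 [63. 65. 66.]; scene (30, 0) 11 [63. 65. 66.]; scene (0, -20) 24 [27. 65. 66.]; scene (68, 100) 20 [37. 49. 80.]; scene (-68, 100) 1 [81. 81. 81.]; scene (68, -40) 37 [17. 49. 81.]; scene (68, 30) 22 [28. 64. 80.]; scene (0, -57) 48 [17. 40. 83.]; scene (60, 110) 12 [77. 78. 79.]; scene (30, -55) 42 [18. 48. 83.]; 
0.09941030212457345 [ 0.09229416 -0.56482331 -2.75443034] [0.53726641 0.07452474 0.11139363]
```

The tip grip still holds it level. Opening the fingers a millimetre or two should let the tray droop under its own weight, wedged in the pads, until the far corner rests on the stack.

```bash
python3 -m jog '[[0,0,0,0],[0,0,0,0],[0,0,0,0],[0,0,0,0]]' 0.78 20 ;python3 pl.py | cut -c1-420
```

```text
t: 16.7
eef_pos: [0.5374, 0.0745, 0.1114]
tool_rot: [-0.0, 0.942, -0.337, 0.0]
contact_force: [-0.8, -1.1, -0.5]
gripper_width: 0.109
grasp_force: 0.0
top (0, 30) 16 [42. 44. 47.]; top (30, 60) 20 [45. 47. 49.]; top (-30, 60) 20 [39. 43. 44.]; top (30, 0) 0 ; top (0, -20) 0 ; top (68, 100) 17 [64. 67. 69.]; top (-68, 100) 19 [53. 56. 59.]; top (68, -40) 18 [64. 66. 70.]; top (68, 30) 19 [63. 66. 68.]; top (0, -57) 0 ; top (60, 110) 19 [63. 66. 68.]; top (30, -55) 0 ; 
scene (0, 30) 11 [41. 43. 46.]; scene (30, 60) 11 [45. 46. 47.]; scene (-30, 60) 15 [40. 41. 44.]; scene (30, 0) 14 [44. 45. 47.]; scene (0, -20) 11 [43. 44. 46.]; scene (68, 100) 17 [35. 63. 66.]; scene (-68, 100) 10 [52. 55. 56.]; scene (68, -40) 27 [14. 62. 66.]; scene (68, 30) 23 [26. 64. 66.]; scene (0, -57) 52 [16. 39. 60.]; scene (60, 110) 13 [62. 65. 66.]; scene (30, -55) 37 [17. 49. 63.]; 
0.11249766651460683 [-0.33294499 -0.01765055  0.18888823] [0.53733075 0.07453507 0.1113828 ]
```

The tray slipped off the loosened tips. The −x side is seated at 55 mm and the +x side sits on its clips at 66 mm. I plan to reseat it fully so the clips hold the far side, then peel with a weak tip grip. First I measure the tray against the stack with the arm out of view.

```bash
python3 -m jog '[[0,0,-3,0],[4,0,-5,0],[8,0,-5,0],[12,0,-5,0],[15,0,-5,0],[18,0,-5,0],[18,0,-5,0],[18,0,-5,0]]' 1 20|grep -E "t:|eef";  cat > fit2.py <<'E'
from station import bot
from h import *
c=bot.read_camera("top"); P=cloud(c); z=P[...,2]
L=np.stack([(P[...,:2]-DC)@DX,(P[...,:2]-DC)@DY],-1)
g=(c["depth"]>0)&(abs(L[...,0]+.003)<.089)&(L[...,1]>-.075)&(L[...,1]<.14)
m=g&(z>.049)&(z<.074)&(c["pixels"].max(-1)>45); print("tray rim",rect(P,m),loc(np.array(rect(P,m)[0])/1e3),"ext",np.round(np.percentile(L[m],[1,99],axis=0)*1000,1).tolist())
for y0 in (-45,0,30,60,105):
  k=m&(abs(L[...,1]*1e3-y0)<8); e=np.percentile(L[k][:,0],[.5,99.5]); a=[np.median(z[k&(abs(L[...,0]-x)<.006)]) for x in(e[0]+.005,e[1]-.005)]; print(y0,"x edges",np.round(e*1e3,1),"z",np.round(np.array(a)*1e3,1))
m=(c["depth"]>0)&(abs(L[...,0])<.0935)&(L[...,1]>-.09)&(L[...,1]<.13)&(z>.012)&(z<.019)&(c["pixels"].max(-1)<60); print("foot",rect(P,m),np.round(np.percentile(L[m],[1,99],axis=0)*1000,1).tolist())
m=g&(c["pixels"].max(-1)<55)&(z>.05)&(z<.068)
n,lab,st,ce=cv2.connectedComponentsWithStats(m.astype(np.uint8))
for i in range(1,n):
  if st[i,4]>3: print("dark",np.round(L[lab==i].mean(0)*1e3,1),np.round(z[lab==i].max()*1e3),st[i,4])
m=(c["depth"]>0)&(abs(L[...,0])<.1)&(abs(L[...,1]-.03)<.12)&(z>.08)&(z<.1); print("tab",rect(P,m),loc(np.array(rect(P,m)[0])/1e3),z[m].max())
cv2.imwrite("pics/f2.png",cv2.resize(c["pixels"][130:232,225:380,::-1],None,fx=5,fy=5))
E
python3 fit2.py
```

```text
t: 17.47
eef_pos: [0.6769, -0.0416, 0.1608]
tool_rot: [0.0, 0.941, -0.338, 0.0]
tray rim (array([583.8, 150.3]), array([168.2, 182.6]), 5.53, 2112) [-4.6 28.8] ext [[-76.7, -60.9], [75.3, 118.6]]
-45 x edges [-75.5  75.7] z [53.9 66.7]
0 x edges [-76.9  79.9] z [56.  66.3]
30 x edges [-77.1  73.7] z [55.8 66.3]
60 x edges [-89.3  78.8] z [57.1 65.7]
105 x edges [-77.   70.3] z [57.2 65.9]
foot (array([584.8, 147.5]), array([177.8, 188.2]), 4.94, 390) [[-92.1, -67.4], [83.9, 109.4]]
dark [80.  62.5] 61.0 4
dark [-80.4  -8.8] 67.0 16
dark [-81.3  60.8] 66.0 12
dark [-87.5  -9. ] 60.0 4
tab (array([534.6,  69.5]), array([ 8.4, 23.5]), 47.5, 39) [-59.9 -47.9] 0.09416045931828565
```

View pics/f2.png

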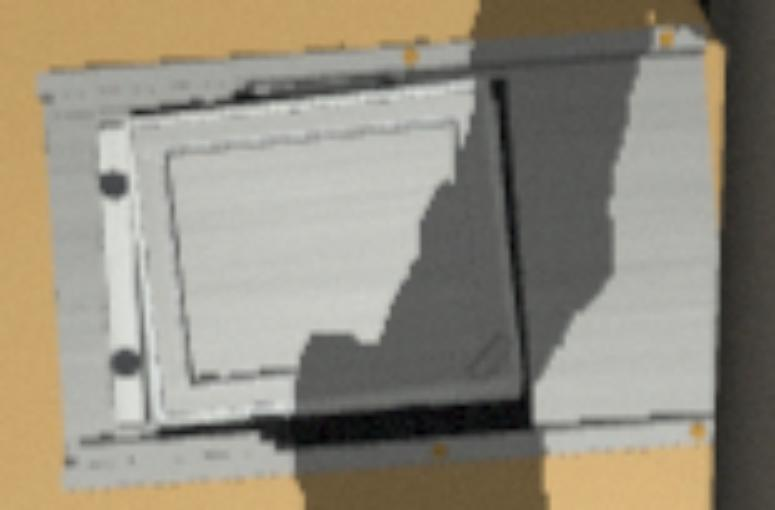

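The crop shows the tray slightly too far +x: its top edge overlaps the +x clips near (320,100). I'll nudge that edge about 3 mm in −x with a shut finger between the clips, then press it down.

```bash
python3 -c "
from station import bot
from h import *
shift(bot,[*dock(.098,.030),.140],5)
c=np.load('top.npz');P=cloud(c)
print('jar top',P[100,318],P[105,318])"
```

```text
pos [ 0.676  -0.0399  0.1607] head -39.4 -> rows [-11.88 -16.02   2.08] -0.775 F [-0.2  0.5  0.4] t 17.5167
jar top [0.77352174 0.08173158 0.10848476] [0.76164578 0.08169039 0.10823112]
```

```bash
python3 -m jog '[[-2,-3,0,-0.1],[-4,-6,0,-0.2],[-6,-9,0,-0.3],[-8,-12,0,-0.4],[-10,-14,0,-0.5],[-11.9,-16,0,-0.6],[-11.9,-16,0,-0.7],[-11.9,-16,0,-0.78],[-11.9,-16,2,-0.78],[-11.9,-16,2,-0.78]]' 1 20|grep -E "t:|eef|contact"; python3 -m jog '[[0,0,2,0],[0,0,4,0],[0,0,6,0],[0,0,8.2,0],[0,0,8.2,0],[0,0,8.2,0]]'|grep -E "t:|eef|contact"; python3 -c "
from station import bot
from h import *
print(loc(bot.get_obs()['eef_pos'][:2]));shift(bot,[*dock(.083,.030),.0575],5)"
```

```text
t: 18.35
eef_pos: [0.6827, 0.1608, 0.1385]
tool_rot: [0.0, 0.999, 0.048, -0.003]
contact_force: [-1.1, -0.1, -1.8]
t: 18.85
eef_pos: [0.6842, 0.16, 0.0587]
tool_rot: [0.0, 0.999, 0.047, -0.002]
contact_force: [0.4, 0.3, -0.0]
[96.3 30.8]
pos [0.6842 0.16   0.0587] head 5.4 -> rows [-1.33  0.06  0.12] 0.006 F [ 0.4  0.3 -0. ] t 18.85
```

```bash
python3 -m jog '[[-0.3,0,0.1,0],[-0.6,0,0.1,0],[-0.8,0,0.1,0],[-1.0,0,0.1,0],[-1.1,0,0.1,0],[-1.2,0,0.1,0],[-1.3,0,0.1,0],[-1.4,0,0.1,0],[-1.4,0,0.1,0]]'|grep -E "t:|eef|contact"; python3 fit2.py|head -6
```

```text
t: 19.6
eef_pos: [0.6737, 0.158, 0.0592]
tool_rot: [-0.0, 0.999, 0.046, 0.002]
contact_force: [4.7, -0.4, 1.6]
tray rim (array([586.2, 149.6]), array([149.3, 181.9]), 6.51, 742) [-2.3 28. ] ext [[-78.2, -60.6], [72.7, 119.7]]
-45 x edges [13.1 74.7] z [61.5 66.5]Traceback (most recent call last):
  File "fit2.py", line 8, in <module>
    k=m&(abs(L[...,1]*1e3-y0)<8); e=np.percentile(L[k][:,0],[.5,99.5]); a=[np.median(z[k&(abs(L[...,0]-x)<.006)]) for x in(e[0]+.005,e[1]-.005)]; print(y0,"x edges",np.round(e*1e3,1),"z",np.round(np.array(a)*1e3,1))
                                    ~~~~~~~~~~~~~^^^^^^^^^^^^^^^^^^^^^
    return _quantile_unchecked(
        a, q, axis, out, overwrite_input, method, keepdims, weights)
    return _ureduce(a,
                    func=_quantile_ureduce_func,
    ...<5 lines>...
                    overwrite_input=overwrite_input,
                    method=method)
    r = func(a, **kwargs)
    result = _quantile(arr,
                       quantiles=q,
    ...<2 lines>...
                       out=out,
                       weights=wgt)
    slices_having_nans = np.isnan(arr[-1, ...])
                                  ~~~^^^^^^^^^
IndexError: index -1 is out of bounds for axis 0 with size 0
```

```bash
python3 -m jog '[[-0.1,0,0,0],[-0.2,0,0,0],[-0.2,0,0,0],[0.3,0,-1,0],[0.3,0,-2,0],[-0.8,0,-2,0],[-1.6,0,-2,0],[-1.6,0,-1.5,0],[-1.6,0,-1.0,0],[-1.6,0,-0.7,0],[-1.6,0,-0.7,0]]'|grep -E "t:|eef|contact"
```

```text
t: 20.57
eef_pos: [0.6554, 0.1569, 0.0659]
tool_rot: [0.0, 0.999, 0.046, -0.001]
contact_force: [-5.3, -1.2, 11.6]
```

```bash
for i in 1 2; do python3 -m jog '[[0,0,0.2,0],[0,0,0.4,0],[0,0,0.4,0]]'|grep -E "eef|contact"; done
```

```text
eef_pos: [0.6569, 0.157, 0.0653]
contact_force: [-12.4, -1.7, 31.9]
eef_pos: [0.659, 0.1572, 0.0649]
contact_force: [-16.4, -3.8, 50.2]
```

The rim won't drop past the clip tops, which are rigid. Instead I'll grip the tab's tip across its 26 mm width. The closing line is then the tilt axis, so the tray can pivot freely and the far corner stays down. First I rise and measure.

```bash
python3 -m jog '[[0,0,-3,0],[0,0,-6,-0.1],[0,0,-9,-0.2],[0,0,-9,-0.3],[3,0,-9,-0.4],[6,0,-9,-0.5],[6,0,-9,-0.6],[6,0,-9,-0.7],[6,0,-9,-0.77],[6,0,-9,-0.77]]' 0 20|grep -E "t:|eef|contact"; python3 fit2.py; python3 -c "
from station import bot
from h import *
c=bot.read_camera('top');P=cloud(c);z=P[...,2];L=np.stack([(P[...,:2]-DC)@DX,(P[...,:2]-DC)@DY],-1)
m=(c['depth']>0)&(np.hypot(L[...,0]+.06,L[...,1]+.047)<.025)&(z>.078)&(z<.1); t=np.array(rect(P,m)[0])/1e3; print(rect(P,m),z[m].max(),np.median(z[m]));shift(bot,[*t,.125],49.4)"
```

```text
t: 21.9
eef_pos: [0.7157, 0.1619, 0.146]
tool_rot: [-0.0, 0.908, 0.419, -0.001]
contact_force: [-0.1, 0.4, -0.8]
tray rim (array([572. , 216.4]), array([168.7,  71.2]), 18.34, 777) [-11.3  95.6] ext [[-77.6, 47.2], [70.2, 118.1]]Traceback (most recent call last):
  File "fit2.py", line 8, in <module>
    k=m&(abs(L[...,1]*1e3-y0)<8); e=np.percentile(L[k][:,0],[.5,99.5]); a=[np.median(z[k&(abs(L[...,0]-x)<.006)]) for x in(e[0]+.005,e[1]-.005)]; print(y0,"x edges",np.round(e*1e3,1),"z",np.round(np.array(a)*1e3,1))
                                    ~~~~~~~~~~~~~^^^^^^^^^^^^^^^^^^^^^
    return _quantile_unchecked(
        a, q, axis, out, overwrite_input, method, keepdims, weights)
    return _ureduce(a,
                    func=_quantile_ureduce_func,
    ...<5 lines>...
                    overwrite_input=overwrite_input,
                    method=method)
    r = func(a, **kwargs)
    result = _quantile(arr,
                       quantiles=q,
    ...<2 lines>...
                       out=out,
                       weights=wgt)
    slices_having_nans = np.isnan(arr[-1, ...])
                                  ~~~^^^^^^^^^
IndexError: index -1 is out of bounds for axis 0 with size 0
Traceback (most recent call last):
ValueError: zero-size array to reduction operation maximum which has no identity
```

```bash
python3 -m jog '[[-3,1.1,-3,0],[-6,2.2,-3,0],[-9,3.3,-3,0],[-12,4.4,-3,0],[-15,5.5,-3,0],[-18,6.7,-3,0],[-21,7.8,-3,0],[-24,9,-3,0],[-26,9.8,-3,0],[-26,9.8,-3,0]]' 0 20|grep -E "t:|eef|contact"; python3 fit2.py; python3 -c "
from station import bot
from h import *
c=bot.read_camera('top');P=cloud(c);z=P[...,2];L=np.stack([(P[...,:2]-DC)@DX,(P[...,:2]-DC)@DY],-1)
m=(c['depth']>0)&(np.hypot(L[...,0]+.06,L[...,1]+.047)<.025)&(z>.078)&(z<.1); t=np.array(rect(P,m)[0])/1e3; print(rect(P,m),z[m].max(),np.median(z[m]));shift(bot,[*t,.125],49.4)"
```

```text
t: 22.83
eef_pos: [0.619, -0.1063, 0.1772]
tool_rot: [0.001, 0.911, 0.413, -0.001]
contact_force: [-0.5, -0.9, -0.3]
tray rim (array([583.3, 149.8]), array([168.2, 180.2]), 5.12, 2118) [-5.1 28.4] ext [[-77.1, -60.7], [72.7, 117.4]]
-45 x edges [-76.   72.8] z [55.8 66.8]
0 x edges [-77.2  79.2] z [55.6 65.6]
30 x edges [-77.   71.5] z [56.1 66.7]
60 x edges [-89.6  74.4] z [57.3 66. ]
105 x edges [-76.8  70.4] z [56.3 65.7]
foot (array([585.1, 147.9]), array([179.1, 186.8]), 5.04, 299) [[-91.2, -67.4], [86.2, 116.4]]
dark [79.7 -7.6] 62.0 5
dark [79.  62.7] 61.0 7
dark [-81.3  -9.3] 66.0 12
dark [-81.3  60.9] 66.0 12
dark [-87.5  -9. ] 59.0 4
tab (array([531.2,  69.8]), array([ 8.9, 25.7]), 50.2, 43) [-63.2 -47.4] 0.09361857959867903
(array([531.1,  69.7]), array([ 8.9, 25.2]), 50.44, 43) 0.0932821285086527 0.08957477673819003
pos [ 0.6208 -0.1     0.1773] head 49.2 -> rows [  6.99 -17.88   5.23] -0.003 F [ 0.1  1.  -0.4] t 22.9333
```

Tab at (0.531, 0.070), top about 0.090, and the stack is home (foot tail at −67, as before). Gripping across the width near the tip.

```bash
python3 -m jog '[[1.4,-3.6,0,0],[2.8,-7.2,0,0],[4.2,-10.8,0,0],[5.6,-14.4,0,0],[7,-17.9,0,0],[7,-17.9,0,0],[7,-17.9,2,0],[7,-17.9,5,0],[7,-17.9,7.5,0],[7,-17.9,9.4,0],[7,-17.9,9.4,0],[7,-17.9,9.4,0]]' 0 20|grep -E "t:|eef|contact"; python3 -c "
from station import bot
from h import *
shift(bot,[.5311,.0697,.0825],50)"
```

```text
t: 23.93
eef_pos: [0.5301, 0.0718, 0.0828]
tool_rot: [-0.001, 0.908, 0.419, -0.001]
contact_force: [0.2, -0.6, 0.3]
pos [0.5301 0.0718 0.0828] head 49.5 -> rows [-0.1   0.21  0.03] -0.009 F [ 0.2 -0.6  0.3] t 23.9333
```

```bash
python3 -m jog '[[-0.1,0.2,0,0],[-0.1,0.2,0,0],[-0.1,0.2,0,0],[-0.1,0.2,0,0],[-0.1,0.2,0,0],[-0.1,0.2,0,0]]' 1 20; python3 -m jog '[[0,0,-0.2,0],[0.05,0,-0.4,0],[0.1,0,-0.6,0],[0.15,0,-0.8,0],[0.2,0,-1.0,0],[0.25,0,-1.2,0],[0.3,0,-1.4,0],[0.35,0,-1.6,0],[0.4,0,-1.8,0],[0.4,0,-1.8,0]]' ;python3 pl.py | cut -c1-420
```

```text
t: 24.43
eef_pos: [0.5329, 0.0689, 0.0847]
tool_rot: [0.0, 0.908, 0.418, 0.002]
contact_force: [0.7, 0.2, 6.4]
gripper_width: 0.293
grasp_force: 20.3
t: 25.27
eef_pos: [0.5343, 0.0718, 0.1017]
tool_rot: [0.0, 0.908, 0.418, 0.0]
contact_force: [-0.7, 0.4, -1.2]
gripper_width: 0.287
grasp_force: 19.8
top (0, 30) 14 [50. 53. 54.]; top (30, 60) 17 [49. 51. 52.]; top (-30, 60) 19 [47. 50. 51.]; top (30, 0) 19 [52. 55. 58.]; top (0, -20) 0 ; top (68, 100) 19 [62. 64. 67.]; top (-68, 100) 20 [60. 62. 64.]; top (68, -40) 18 [71. 73. 76.]; top (68, 30) 16 [67. 69. 72.]; top (0, -57) 0 ; top (60, 110) 19 [60. 63. 65.]; top (30, -55) 4 [73. 74. 76.]; 
scene (0, 30) 8 [49. 50. 52.]; scene (30, 60) 11 [48. 49. 51.]; scene (-30, 60) 9 [46. 48. 50.]; scene (30, 0) 13 [53. 54. 55.]; scene (0, -20) 15 [53. 55. 56.]; scene (68, 100) 20 [29. 53. 65.]; scene (-68, 100) 11 [60. 61. 62.]; scene (68, -40) 30 [16. 49. 74.]; scene (68, 30) 21 [28. 48. 69.]; scene (0, -57) 53 [15. 39. 74.]; scene (60, 110) 12 [61. 63. 64.]; scene (30, -55) 35 [15. 50. 74.]; 
0.29170060798634967 [-0.60553377 -0.32164905 -0.88519979] [0.53419973 0.0716781  0.10136912]
```

It pivots: the far corner's rim top is at 63 mm while the near side is at about 75 mm and rising. I continue lifting.

```bash
python3 -m jog '[[0.05,0,-0.2,0],[0.1,0,-0.4,0],[0.15,0,-0.6,0],[0.2,0,-0.8,0],[0.25,0,-1.0,0],[0.3,0,-1.2,0],[0.3,0,-1.2,0],[0.3,0,-1.2,0]]' ;python3 pl.py | cut -c1-420
```

```text
t: 26.03
eef_pos: [0.5362, 0.074, 0.1134]
tool_rot: [0.0, 0.908, 0.418, 0.0]
contact_force: [0.8, -0.3, -0.6]
gripper_width: 0.294
grasp_force: 19.7
top (0, 30) 6 [55. 56. 59.]; top (30, 60) 18 [51. 52. 54.]; top (-30, 60) 16 [52. 55. 58.]; top (30, 0) 15 [57. 59. 62.]; top (0, -20) 0 ; top (68, 100) 16 [60. 63. 67.]; top (-68, 100) 21 [65. 66. 70.]; top (68, -40) 18 [77. 80. 83.]; top (68, 30) 19 [70. 71. 73.]; top (0, -57) 0 ; top (60, 110) 18 [60. 61. 64.]; top (30, -55) 0 ; 
scene (0, 30) 10 [54. 57. 58.]; scene (30, 60) 8 [50. 52. 53.]; scene (-30, 60) 12 [52. 54. 56.]; scene (30, 0) 11 [57. 58. 59.]; scene (0, -20) 17 [27. 61. 63.]; scene (68, 100) 19 [29. 59. 64.]; scene (-68, 100) 9 [65. 66. 67.]; scene (68, -40) 36 [16. 49. 79.]; scene (68, 30) 26 [25. 48. 71.]; scene (0, -57) 51 [16. 43. 83.]; scene (60, 110) 13 [60. 61. 63.]; scene (30, -55) 38 [17. 43. 83.]; 
0.2877303042978755 [-0.12917507  1.04198046 -1.78595335] [0.53603081 0.07387382 0.1132475 ]
```

```bash
python3 -m jog '[[0.07,0,-0.2,0],[0.15,0,-0.4,0],[0.2,0,-0.6,0],[0.25,0,-0.8,0],[0.3,0,-1.0,0],[0.4,0,-1.2,0],[0.4,0,-1.2,0],[0.4,0,-1.2,0]]' ;python3 pl.py | cut -c1-420; python3 m.py 2>/dev/null | head -0; python3 fit2.py 2>/dev/null | grep foot
```

```text
t: 26.8
eef_pos: [0.5388, 0.077, 0.1255]
tool_rot: [0.0, 0.908, 0.418, 0.0]
contact_force: [0.1, 0.6, -2.3]
gripper_width: 0.288
grasp_force: 19.7
top (0, 30) 0 ; top (30, 60) 18 [52. 56. 58.]; top (-30, 60) 16 [57. 59. 62.]; top (30, 0) 2 [61. 63. 65.]; top (0, -20) 0 ; top (68, 100) 15 [60. 61. 64.]; top (-68, 100) 18 [71. 73. 75.]; top (68, -40) 20 [83. 86. 89.]; top (68, 30) 19 [71. 74. 76.]; top (0, -57) 1 [462. 462. 462.]; top (60, 110) 16 [57. 60. 62.]; top (30, -55) 0 ; 
scene (0, 30) 11 [60. 61. 62.]; scene (30, 60) 10 [52. 54. 55.]; scene (-30, 60) 8 [58. 59. 60.]; scene (30, 0) 10 [63. 64. 65.]; scene (0, -20) 24 [25. 48. 70.]; scene (68, 100) 17 [30. 48. 62.]; scene (-68, 100) 7 [71. 72. 74.]; scene (68, -40) 37 [16. 49. 85.]; scene (68, 30) 27 [27. 49. 73.]; scene (0, -57) 56 [18. 48. 95.]; scene (60, 110) 14 [58. 59. 60.]; scene (30, -55) 41 [19. 49. 91.]; 
0.28912970884418465 [-0.21376401 -0.05454857 -2.01184516] [0.53865524 0.07690875 0.12524852]
foot (array([586. , 148.1]), array([177.3, 186.6]), 5.2, 131) [[-91.0, -65.3], [85.9, 120.1]]
```

The far corner rests at about 49 mm in the stack frame with the near corner at about 90 mm: step 2 is met and the stack is still home. Next I ease the tilt down to near level, clamp hard, and take the tray away.

```bash
python3 -m jog '[[-0.15,0,0.4,0],[-0.3,0,0.8,0],[-0.45,0,1.2,0],[-0.55,0,1.6,0],[-0.65,0,2.0,0],[-0.75,0,2.4,0],[-0.8,0,2.7,0],[-0.8,0,2.7,0]]' |grep -E "t:|eef|contact";python3 pl.py | cut -c1-420;  python3 -m jog '[[0,0,0,0],[0,0,0,0],[0,0,0,0],[0,0,0,0]]' 1 120; python3 -m jog '[[0,0,-0.3,0],[0,0,-0.6,0],[0,0,-0.9,0],[0,0,-1.2,0],[0,0,-1.6,0],[0,0,-2.0,0],[0,0,-2.5,0],[0,0,-3,0],[0,0,-3.5,0],[0,0,-4,0],[0,0,-4,0],[0,0,-4,0]]' ; python3 pl.py | cut -c1-420
```

```text
t: 27.67
eef_pos: [0.5332, 0.0704, 0.0978]
tool_rot: [0.0, 0.908, 0.418, -0.0]
contact_force: [0.5, -1.0, 1.2]
top (0, 30) 16 [49. 52. 55.]; top (30, 60) 20 [50. 52. 56.]; top (-30, 60) 19 [50. 51. 54.]; top (30, 0) 16 [52. 54. 57.]; top (0, -20) 0 ; top (68, 100) 13 [67. 69. 71.]; top (-68, 100) 20 [63. 66. 68.]; top (68, -40) 18 [69. 72. 74.]; top (68, 30) 16 [68. 70. 73.]; top (0, -57) 0 ; top (60, 110) 20 [65. 68. 69.]; top (30, -55) 8 [69. 72. 74.]; 
scene (0, 30) 10 [50. 51. 52.]; scene (30, 60) 10 [50. 51. 52.]; scene (-30, 60) 9 [49. 50. 52.]; scene (30, 0) 14 [51. 53. 54.]; scene (0, -20) 13 [52. 53. 55.]; scene (68, 100) 22 [29. 50. 69.]; scene (-68, 100) 13 [62. 64. 66.]; scene (68, -40) 26 [15. 44. 71.]; scene (68, 30) 27 [27. 66. 70.]; scene (0, -57) 58 [16. 38. 71.]; scene (60, 110) 11 [64. 66. 67.]; scene (30, -55) 34 [16. 44. 71.]; 
0.28566739218866094 [-0.61094641 -1.86979448  1.67416442] [0.53362372 0.0707583  0.09837343]
t: 28.1
eef_pos: [0.5337, 0.0709, 0.0985]
tool_rot: [0.0, 0.908, 0.418, 0.0]
contact_force: [0.4, -1.1, 1.7]
gripper_width: 0.217
grasp_force: 117
[... 283 characters left out ...]
, -20) 0 ; top (68, 100) 10 [49. 50. 51.]; top (-68, 100) 20 [74. 76. 79.]; top (68, -40) 9 [89. 91. 93.]; top (68, 30) 4 [49. 62. 75.]; top (0, -57) 0 ; top (60, 110) 16 [50. 53. 59.]; top (30, -55) 0 ; 
scene (0, 30) 10 [63. 64. 66.]; scene (30, 60) 9 [52. 53. 55.]; scene (-30, 60) 10 [60. 61. 63.]; scene (30, 0) 10 [65. 66. 68.]; scene (0, -20) 24 [26. 29. 77.]; scene (68, 100) 15 [32. 48. 51.]; scene (-68, 100) 11 [73. 74. 75.]; scene (68, -40) 34 [16. 48. 89.]; scene (68, 30) 25 [25. 47. 73.]; scene (0, -57) 49 [ 15.  39. 101.]; scene (60, 110) 13 [31. 48. 56.]; scene (30, -55) 36 [19. 49. 97.]; 
0.2185801088202786 [-0.7845512   0.62687802 -1.78662329] [0.53328288 0.07075056 0.13810953]
```

It still droops in that grip even at 120 N, as expected for a pivot. I set it back down, turn the tool 90° and take the tab deep across its 9 mm for the carry.

```bash
python3 -m jog '[[0,0,0.5,0],[0,0,1,0],[0,0,1.5,0],[0,0,2,0],[0,0,2.5,0],[0,0,3,0],[0,0,3.5,0],[0,0,4,0],[0,0,4.2,0],[0,0,4.2,0]]' 1 20 |grep -E "t:|eef|contact"; python3 -m jog '[[0,0,0,0],[0,0,0,0],[0,0,0,0],[0,0,0,0],[0,0,-1,0],[0,0,-3,0],[0,0,-5,0.12],[-4,0,-6,0.24],[-8,0,-6,0.36],[-12,0,-6,0.48],[-15,0,-6,0.6],[-15,0,-6,0.72],[-15,0,-6,0.84],[-15,0,-6,0.96],[-15,0,-6,1.08],[-15,0,-6,1.2],[-15,0,-6,1.32],[-15,0,-6,1.44],[-15,0,-6,1.57],[-15,0,-6,1.57]]' 0 20 |grep -E "t:|eef|contact"; python3 -c "
from station import bot
from h import *
for n in ('top','scene'):
  c=bot.read_camera(n);P=cloud(c);z=P[...,2];L=np.stack([(P[...,:2]-DC)@DX,(P[...,:2]-DC)@DY],-1)
  m=(c['depth']>0)&(np.hypot(L[...,0]+.06,L[...,1]+.047)<.03)&(z>.075)&(z<.11)
  if m.sum()>5: t=np.array(rect(P,m)[0])/1e3; print(n,rect(P,m),loc(t),z[m].max(),np.median(z[m]));shift(bot,[*t,.14],-40)"; python3 pl.py|cut -c1-420; python3 fit2.py 2>/dev/null
```

```text
t: 30.03
eef_pos: [0.5337, 0.07, 0.096]
tool_rot: [0.0, 0.909, 0.418, -0.0]
contact_force: [0.6, -2.9, 4.5]
t: 31.7
eef_pos: [0.4362, -0.0428, 0.1569]
tool_rot: [-0.0, 0.937, -0.348, 0.0]
contact_force: [0.2, 0.2, 0.4]
top (array([533.2,  70.3]), array([ 8.8, 25.8]), 51.47, 46) [-61.2 -47. ] 0.10320095775331017 0.09868868666267294
pos [ 0.4362 -0.0428  0.1569] head -40.4 -> rows [  0.05 -14.9    1.7 ] -0.007 F [-0.1 -0.3  0.7] t 31.75
scene (array([535.5,  68.4]), array([ 9. , 27.3]), 51.08, 63) [-59.  -49.1] 0.10099286572634514 0.09323452238525742
pos [ 0.4362 -0.0429  0.1568] head -40.3 -> rows [  0.38 -14.91   1.69] -0.005 F [ 0.8 -0.1 -0.3] t 31.8
top (0, 30) 19 [48. 50. 52.]; top (30, 60) 18 [48. 51. 53.]; top (-30, 60) 20 [47. 50. 53.]; top (30, 0) 17 [48. 50. 52.]; top (0, -20) 17 [48. 50. 53.]; top (68, 100) 10 [64. 67. 69.]; top (-68, 100) 20 [62. 66. 69.]; top (68, -40) 17 [63. 66. 69.]; top (68, 30) 17 [63. 66. 68.]; top (0, -57) 14 [63. 67. 70.]; top (60, 110) 21 [63. 65. 70.]; top (30, -55) 18 [64. 67. 69.]; 
scene (0, 30) 12 [48. 49. 51.]; scene (30, 60) 11 [48. 49. 50.
[... 336 characters left out ...]
]; 
0.4949911277409026 [-0.84386597  1.02653608  0.12597511] [ 0.43604436 -0.04297019  0.15659885]
tray rim (array([582.9, 151. ]), array([161.3, 181.9]), 6.5, 3762) [-5.4 29.6] ext [[-78.6, -58.5], [71.2, 118.5]]
-45 x edges [-76.1  73.4] z [66.7 66.9]
0 x edges [-77.6  74.7] z [66.2 66.2]
30 x edges [-78.   71.2] z [67.7 66.3]
60 x edges [-87.   72.4] z [65.5 65.8]
105 x edges [-81.1  67.2] z [66.3 66.4]
foot (array([588.5, 150.6]), array([185.1, 185.9]), 5.8, 358) [[-90.4, -64.3], [87.9, 118.2]]
dark [79.9 -3.1] 64.0 12
dark [78.  64.8] 64.0 20
dark [-83.3  -4.5] 64.0 18
dark [-81.9  62.7] 66.0 7
tab (array([533.1,  70.2]), array([ 8.4, 25.2]), 51.37, 31) [-61.3 -47.1] 0.09998919266038886
```

```bash
python3 -m jog '[[0.1,-4,0,0],[0.1,-8,0,0],[0.1,-12,0,0],[0.1,-14.9,0,-0.03],[0.1,-14.9,0,-0.03],[0.1,-14.9,0,-0.03],[0.1,-14.9,3,-0.03],[0.1,-14.9,6,-0.03],[0.1,-14.9,8.2,-0.03],[0.1,-14.9,8.2,-0.03],[0.1,-14.9,8.2,-0.03]]' 0 60 |grep -E "t:|eef|contact"; python3 -m jog '[[0,0,0,0],[0,0,0,0],[0,0,0,0],[0,0,0,0],[0,0,0,0],[0,0,0,0],[0,0,0,0]]' 1 80; python3 -m jog '[[0,0,-0.5,0],[0,0,-1,0],[0,0,-1.5,0],[0,0,-2,0],[0,0,-3,0],[0,0,-4,0],[0,0,-5,0],[0,0,-6,0],[0,0,-6,0],[0,0,-6,0]]' ; python3 pl.py|cut -c1-420;python3 fit2.py 2>/dev/null |grep foot
```

```text
t: 32.87
eef_pos: [0.532, 0.0679, 0.0738]
tool_rot: [0.001, 0.943, -0.333, -0.001]
contact_force: [0.5, 0.4, 1.9]
t: 33.45
eef_pos: [0.5346, 0.0694, 0.0756]
tool_rot: [-0.001, 0.943, -0.332, 0.001]
contact_force: [-0.5, -1.1, 7.4]
gripper_width: 0.085
grasp_force: 79.0
t: 34.28
eef_pos: [0.5341, 0.0696, 0.1352]
tool_rot: [-0.001, 0.943, -0.332, 0.001]
contact_force: [0.3, 0.5, -2.4]
gripper_width: 0.083
grasp_force: 78.1
top (0, 30) 21 [107. 109. 112.]; top (30, 60) 19 [106. 108. 109.]; top (-30, 60) 22 [108. 109. 111.]; top (30, 0) 9 [106. 108. 111.]; top (0, -20) 0 ; top (68, 100) 9 [123. 125. 128.]; top (-68, 100) 21 [122. 125. 128.]; top (68, -40) 18 [122. 125. 128.]; top (68, 30) 13 [122. 126. 127.]; top (0, -57) 0 ; top (60, 110) 22 [122. 125. 127.]; top (30, -55) 11 [123. 125. 128.]; 
scene (0, 30) 14 [106. 107. 109.]; scene (30, 60) 10 [105. 107. 108.]; scene (-30, 60) 11 [106. 107. 109.]; scene (30, 0) 27 [ 26. 105. 107.]; scene (0, -20) 25 [ 27. 106. 108.]; scene (68, 100) 21 [ 29.  48. 125.]; scene (-68, 100) 6 [106. 113. 120.]; scene (68, -40) 38 [ 18.  50. 124.]; scene (68, 30) 21 [ 39.  51. 123.]; scene (0, -57) 67 [ 15.  39. 124.]; scene (60, 110) 33 [ 33.  48. 123.]; scene (30, -55) 56 [ 
0.09156971675255043 [-0.54861922  0.08499431 -1.73396856] [0.53320303 0.06946829 0.13409864]
```

The tray is level and clear at 125 mm. Now I raise it further and carry it to the scale.

```bash
python3 -m jog '[[0,0,-1.5,0],[0,0,-3,0],[0.6,0.7,-5,0],[2,2.2,-5,0],[4,4.3,-5,0],[6,6.5,-5,0],[8,8.7,-5,0],[10,10.8,-5,0],[12,13,-5,0],[14,15.2,-5,0],[16,17.3,-5,0],[18,19.5,-5,0],[20,21.7,-5,0],[22,23.9,-5,0],[24,26,-5,0],[26,28.2,-5,0],[28,30.4,-5,0],[30,32.5,-5,0],[31,33.6,-5,0],[31.4,34,-5,0]]' 1 80; python3 -m jog '[[0,0,0,0],[0,0,0,0],[0,0,0.3,0],[0,0,0.6,0],[0,0,0.6,0],[0,0,0.6,0]]'
cat > fin.py <<'E'
from station import bot
from h import *
c=bot.read_camera("top");P=cloud(c);z=P[...,2]
m=(c["depth"]>0)&(np.hypot(P[...,0]-.614,P[...,1]+.311)<.16)&(z>.13)&(z<.175)
A3=np.c_[P[m][:,:2],np.ones(m.sum())]; 
print("tray",rect(P,m),np.round(np.percentile(z[m],[2,20,50,80,98]),3))
r=m&(z>np.percentile(z[m],70)); k=np.linalg.lstsq(np.c_[P[m][:,:2],np.ones(m.sum())],z[m],rcond=None)[0]; print("slope",k)
for x,y in [(.614,-.311),(.55,-.25),(.68,-.25),(.68,-.38),(.65,-.29)]:
  q=(c["depth"]>0)&(np.hypot(P[...,0]-x,P[...,1]-y)<.008); print(x,y,np.round(np.percentile(z[q],[20,50,80]),3) if q.sum() else "")
L=np.stack([(P[...,:2]-DC)@DX,(P[...,:2]-DC)@DY],-1)
s=(c["depth"]>0)&(abs(L[...,0])<.085)&(L[...,1]>-.1)&(L[...,1]<.135)&(z>.047)&(z<.056); print("stack rim",np.round(np.percentile(L[s],[1,99],axis=0)*1e3,1).tolist(),np.median(z[s]))
f=(c["depth"]>0)&(abs(L[...,0])<.0935)&(L[...,1]>-.1)&(L[...,1]<.135)&(z>.012)&(z<.019)&(c["pixels"].max(-1)<60); print("foot",np.round(np.percentile(L[f],[1,99],axis=0)*1e3,1).tolist(),rect(P,f))
o=bot.get_obs(); print(o["contact_force"],o["grasp_force"],o["t"],o["eef_pos"])
cv2.imwrite("pics/fin.png",c["pixels"][:,:,::-1])
E
python3 fin.py
```

```text
t: 36.1
eef_pos: [0.5637, -0.3955, 0.1834]
tool_rot: [0.001, 0.943, -0.334, -0.001]
contact_force: [-0.5, -0.0, -1.4]
gripper_width: 0.087
grasp_force: 78.4
t: 36.6
eef_pos: [0.5653, -0.3911, 0.178]
tool_rot: [-0.0, 0.943, -0.332, -0.0]
contact_force: [-0.2, 0.1, -2.0]
gripper_width: 0.085
grasp_force: 78.4
tray (array([ 614.7, -310.1]), array([150.4, 182.7]), 6.33, 5239) [0.148 0.151 0.153 0.168 0.171]
slope [9.98114265e-05 2.31922488e-02 1.64927409e-01]
0.614 -0.311 [0.15  0.152 0.153]
0.55 -0.25 [0.042 0.047 0.167]
0.68 -0.25 [0.041 0.165 0.167]
0.68 -0.38 [0.162 0.166 0.168]
0.65 -0.29 [0.149 0.151 0.152]
stack rim [[-78.5, -58.2], [71.5, 118.0]] 0.050325309907432336
foot [[-90.3, -62.6], [87.7, 122.0]] (array([589.5, 153.3]), array([184.1, 188.3]), 4.56, 479)
[ 0.01199115 -0.48989894 -0.81944376] 78.4324586391449 36.65 [ 0.56529029 -0.39145034  0.1782574 ]
```

View pics/fin.png

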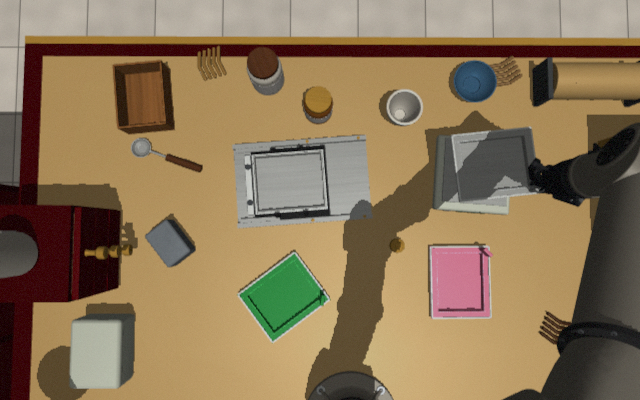

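The final picture shows the steel tray centred over the scale at (490,165), held level about 105 mm above the plate. The stack is flat against the stop at (290,182), and the bystanders are untouched. Handing in.

```bash
python3 -m jog '[[0,0,0,0],[0,0,0,0],[0,0,0,0]]'|grep -E "eef|contact"; python3 -c "
from station import bot
print(bot.hand_in())"
```

```text
eef_pos: [0.5652, -0.3923, 0.1785]
contact_force: [0.1, 0.5, -1.4]
the job is handed in; nothing more can be done
None
```

I handed the job in at about 37 s with no verdict shown: the stack is home against the stop, and the tray is held level about 105 mm above the middle of the plate, touching nothing. The tilted peel came only after a first grip had lifted the tray flat off its clips and I had set it back on the stack, where the clips did not fully re-engage.

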